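# Set out the measuring cup and bring the salt jar round

## Task

I am about to measure out some salt: lift the little measuring cup up and off its hook and stand it upright on the round cork coaster, letting go of it. Then turn the spice carousel by its bar handle until the glass jar with the side handle is right in front, in line with the pointer on the carousel's foot, and finish holding the bar so that the carousel stays still there; do not let go at the end. Leave the lemon, garlic, mug and peeler where they are.

Things in the scene. Friction and masses are not known exactly. Their poses are not given: they have to be found in the camera images.
- hook_stand: Fixed stand, left or right of the middle: wooden foot disc 104 mm across, 14 mm high, and an 8 mm steel rod rising to 199 mm with one arm along the stand's -x. The arm dips to a level seat (centre line 178 mm high, 72 to 88 mm from the post) and turns up to a ball tip 104 mm from the post, top 203 mm high. Origin: centre of the foot's underside. Yaw within 0.35 rad.
- hook_seat (a point): Top of the rod in the middle of the hook's seat, 80 mm from the post along the stand's -x, 182 mm above the worktop.
- cup: Aluminium measuring cup, 0.12 kg, 45 mm high, 52 mm across the foot, 60 mm at the rim. A rigid bail of 6 mm rod arches over it (in its y-z plane, top at 103 mm) and carries an upright round knob 20 mm thick, 102 to 136 mm above the underside. Origin: centre of the underside. It starts hanging in the hook's seat, underside 86 mm up, free to swing.
- cup_knob (a point): Centre of the knob's grip, on the cup's axis 120 mm above its underside. The hanging cup comes free when raised 30 to 50 mm and then moved 60 mm or more along the stand's -x, past the tip.
- coaster: Round cork coaster fixed to the worktop, 110 mm across and 8 mm thick. Origin: centre of its underside.
- carousel: The spice carousel's fixed foot, left or right of the middle: dark wooden disc 184 mm across with a flat aluminium pointer tongue 26 mm wide at its front (-x, toward the robot within 0.35 rad). Origin: centre of the underside, on the axis. Above it turns a light wooden tray 242 mm across, top 30 mm up, with five jars seated fast, 72 degrees apart, none above 140 mm; a centre column carries the bar.
- pointer (a point): Dark stud near the end of the pointer tongue, 140 mm in front of the axis, 13 mm above the worktop.
- bar (a point): Centre of the bar handle, on the turning axis, 206 mm above the worktop. The wooden bar is 90 mm long, 18 mm thick and 34 mm high (189 to 223 mm above the worktop) and turns with the tray; its length points at the handled jar.
- handled_jar (a point): Axis of the glass jar with a side handle and flat round lid (90 mm high), 68 mm from the turning axis; its side handle points outward. It is the only jar with a handle: the others are three plain cylinders 103 to 107 mm high and an open glass of toothpicks.
- carousel_turn (a joint): Angle of the tray on its foot, rad: 0 (or 2 pi) = the handled jar is exactly at the pointer; grows anticlockwise seen from above; no stops within reach. It starts anywhere from 0.8 to 5.48. About 0.05 N m of friction; it stays where it is left.
- lemon: Lemon, 78 mm long, 56 mm high, loose; to be left alone.
- garlic: Garlic bulb, 60 mm, loose; to be left alone.
- mug: Spotted mug, 91 mm high, at the left front; to be left alone.
- peeler: Peeler 170 mm long, lying at the right front; to be left alone.
There are look-alikes about, which are no part of the job. Leave any pink or red look-alike of the cup alone.

How it is judged:
By the outcome, as a careful person would: the job done as asked, in the order asked, and still so for the second after the job is handed in, while the arm keeps its last pose, push and grip.
It also fails if it takes over 61 s, if anything falls off the work surface, if the arm or the gripper's body presses on something with over 40 N, if the wrist force passes 120 N, or if a joint passes its speed limit or range.

## Robot

A 6-joint arm with a two-finger parallel gripper is mounted at the origin on a cart in front of the work surface, level with it; the furniture and walls round the work are solid. World frame = base frame: x ahead of the robot, y to its left, z up, the work surface at z = 0. Lengths are in mm, angles in rad, forces in N, time in s.
With the tool pointing down it reaches from about 350 to 975 mm from the base axis. Payload 7.1 kg.
Tool frame: the origin (TCP) lies at the very end of the fingers, on their centre line; the grasp point (between the pads) lies 19 mm behind it; z points along the fingers, y is the line along which they close (so a half turn about z gives the same grasp; the last joint's range is limited). The gripper opens to 88 mm and grips with 3 to 60 N. Pads are 20 mm wide; open, the fingers measure 115 mm over their backs; the gripper's body (75 mm by 178 mm) begins 61 mm behind the grasp point.
Start: joints at [-1.139, 0.423, 1.63, -0, 1.089, -0.019], TCP at [272.318, -562.537, 222.675] pointing down, gripper open.
Joint ranges: [-3, 3], [-0.9, 2.11], [0.09, 2.58], [-1.31, 4.45], [0.11, 2.69], [-2.54, 2.54]. Speed limits (rad/s): [2.39, 2.39, 3.01, 3.14, 3.14, 3.14].

## Interface

Orientations are given as a rotation vector (axis times angle).
In Python, from workcell import * gives the robot as it stands.
- The arm moves only by the tool step_arm, never from a script. Its argument "deltas" is a list of rows, each a list of 3 entries, a list of its own where there are three numbers: the shift along the tool's x, y, z in units of 300 mm (1.0 is 300 mm), then the turn, a rotation vector about the tool's x, y, z in units of 1.5 rad (1.0 is 1.5 rad), then the gripper command: -1 is shut, 1 is fully open, values between are in proportion. In form: [[[dx, dy, dz], [rx, ry, rz], gripper], ...]. A call has 1 to 20 rows; each row is the pose to reach, as a shift and turn from the pose commanded when the call began, along the tool's axes at that moment; what a row does not reach only later rows make up. A row lasts 1/12 s, in which the tool goes at most 41.7 mm and 7.16 degrees, less where a joint would pass 70% of its speed; a pose out of reach is approached as far as the arm can. A call with a number of a shift or a turn outside -1 to 1 is refused whole. A call with a gripper value outside its range is refused whole. The fingers move at their own pace and stop on an object; the grip force is fixed at half the most. Time passes only in rows, so rows that repeat a pose let the fingers close. It gives the time, the measured TCP pose, the force, the opening and the grip force at its end, in the units of the state.
- get_obs(): the state, without advancing time (a new reading comes with each control period).
- get_image(name): name is "scene" or "top" or "wrist"; returns a dict with "pixels" (420x560x3 uint8, red, green, blue), "fx", "fy", "cx", "cy" (pixels), "T" (4x4, takes a point from camera to world coordinates). Camera axes: x right, y down, z forward; pixel columns grow to the right and rows downward; lengths in mm; the calibration is good to about 2 mm. The wrist camera is an equidistant fisheye: a pixel r from the principal point sees the ray r / f radians off the axis. A picture is of the moment at which its call begins. There is no depth.
- close_job(): hands the job in; it is judged then, once.
The state is a dict: "t": time; "qpos": joint angles; "qvel": joint speeds; "joint_torque": joint torques, N m; "ee_pos": TCP position; "orientation": TCP orientation; "ft_force": force on the tool from outside, world axes, zero at the start; "moment": the same for the moment, N m; "width": finger opening in mm; "grasp_force": force on a finger pad.
Only numpy, scipy, OpenCV 4.12 (cv2) and the standard library are available. Lean on these libraries where they do the work, as an engineer would, in place of code of your own. Each camera call takes 0.05 s, during which the arm holds its last target. There are 200 camera calls.

## Working session

There is one attempt and no reset: what is moved stays moved. The work goes in short steps, Python scripts to look and compute and a tool call to move; the robot and the scene stay as the last step left them, time stands still between calls to the robot, and variables do not carry over. Pictures are saved under pics/ and viewed, at most 10 in all, crops included, and the job is handed in when it is done.

Besides the shell and the picture viewer there is one more tool, called as name(argument=value, ...) on one line, values as JSON. step_arm: Moves the arm, as the interface text tells. Its arguments: {"type":"object","properties":{"deltas":{"type":"array","items":{"type":"array"}}},"required":["deltas"]}

```bash
mkdir -p pics; ls
python3 - <<'E'
from workcell import *
import cv2,numpy as np,pickle
d={}
for n in ["scene","top"]:
    im=get_image(n); d[n]=im; print(n,im['fx'],im['fy'],im['cx'],im['cy'],np.round(im['T'],3).tolist())
    cv2.imwrite(f'pics/{n}0.png',cv2.resize(im['pixels'][:,:,::-1],(800,600),interpolation=cv2.INTER_CUBIC))
pickle.dump(d,open('im0.pkl','wb'))
print(get_obs())
E
```

```text
pics
scene 461.7454097676581 461.7454097676581 281.499278229552 201.83479921387453 [[-0.9, -0.281, 0.333, 126.552], [-0.436, 0.579, -0.689, 787.491], [0.001, -0.766, -0.643, 892.378], [0.0, 0.0, 0.0, 1.0]]
top 450.6688493275694 450.6688493275694 278.6169957668771 206.18645091212196 [[0.011, -0.996, 0.086, 382.408], [-1.0, -0.013, -0.021, 9.012], [0.022, -0.086, -0.996, 1207.668], [0.0, 0.0, 0.0, 1.0]]
{'t': 0.1, 'qpos': array([-1.13898466e+00,  4.23780845e-01,  1.63056632e+00, -3.27321997e-06,
        1.08855567e+00, -1.90002694e-02]), 'qvel': array([-0.00301918, -0.0012332 , -0.00077114, -0.00126325, -0.00206625,
       -0.00079917]), 'joint_torque': array([ 2.06064451e-04, -5.45611989e+01, -2.74320477e+01,  6.44551311e-02,
        1.88499084e-02, -3.72277100e-05]), 'ee_pos': array([ 272.13751454, -562.12464916,  221.98772151]), 'orientation': array([-3.06087129e+00, -7.01868334e-01,  4.26062369e-04]), 'ft_force': array([-0.1990445 , -0.10101986,  0.18859057]), 'moment': array([ 0.04343379, -0.0181293 , -0.02979311]), 'grasp_force': 0.0, 'width': 87.87542116978688}
```

View pics/scene0.png

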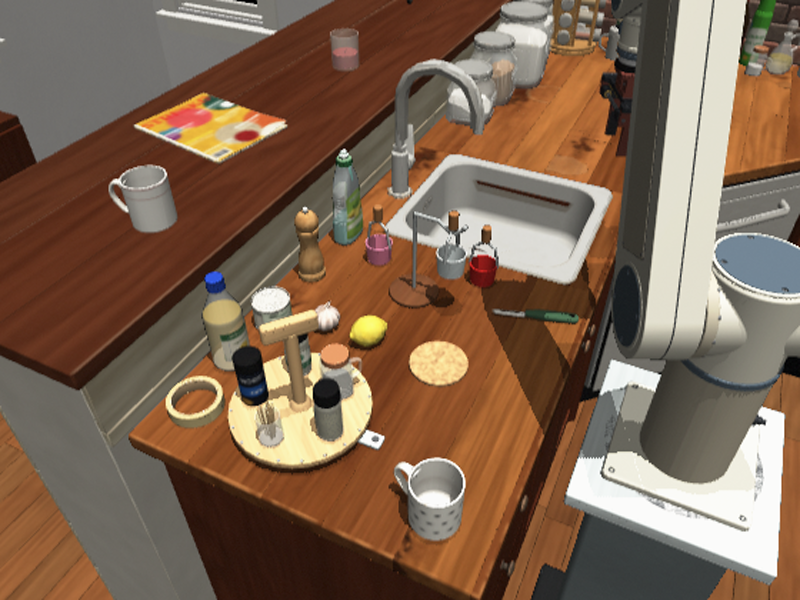

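View pics/top0.png

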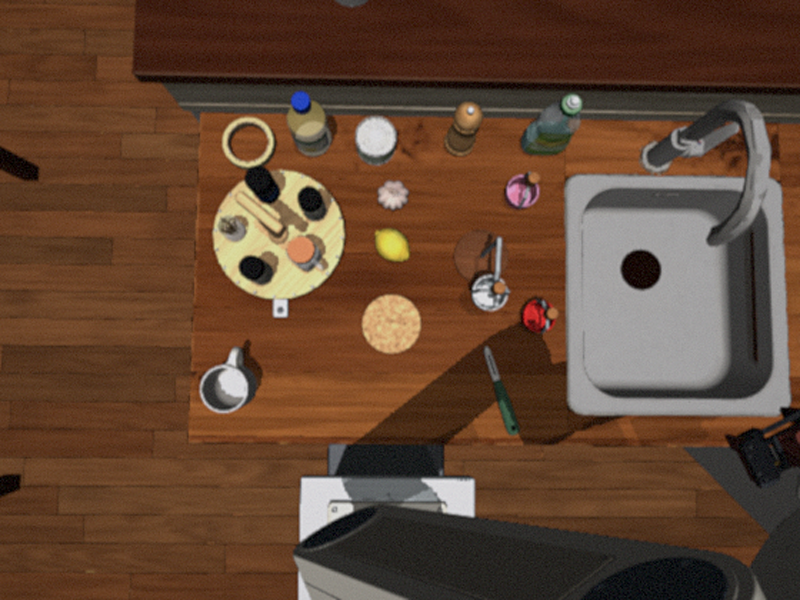

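Cup candidates in the scene view are silver (451,258), pink (378,247) and red (483,270). In the top view they are (490,290), (522,190) and (540,315). The silver one hangs on the stand's arm, so that is the one. The coaster is at top (391,323), the tray at (279,234), the pointer stud at (281,309), and the handled jar (orange lid) at (302,252).

```bash
cat > h.py <<'E'
import numpy as np,cv2
def ray(im,u,v):
    T=np.array(im['T']); d=T[:3,:3]@np.array([(u-im['cx'])/im['fx'],(v-im['cy'])/im['fy'],1]); return T[:3,3],d/np.linalg.norm(d)
def plane(im,u,v,z):
    o,d=ray(im,u,v); return o+d*(z-o[2])/d[2]
def tri(a,pa,b,pb):
    o1,d1=ray(a,*pa);o2,d2=ray(b,*pb)
    s=np.linalg.lstsq(np.c_[d1,-d2],o2-o1,rcond=None)[0]
    p,q=o1+s[0]*d1,o2+s[1]*d2; return (p+q)/2,np.linalg.norm(p-q)
def proj(im,p):
    T=np.array(im['T']); c=T[:3,:3].T@(np.asarray(p,float)-T[:3,3]); return np.array([im['fx']*c[0]/c[2]+im['cx'],im['fy']*c[1]/c[2]+im['cy']])
def blobs(im,lo,hi,box,n=3,amin=15):
    x0,y0,x1,y1=box; h=cv2.cvtColor(im['pixels'],cv2.COLOR_RGB2HSV)
    m=cv2.inRange(h,np.array(lo),np.array(hi)); k=np.zeros_like(m);k[y0:y1,x0:x1]=m[y0:y1,x0:x1]
    N,l,s,c=cv2.connectedComponentsWithStats(k)
    o=sorted([(int(s[i,4]),c[i].round(1).tolist(),s[i,:4].tolist()) for i in range(1,N) if s[i,4]>=amin],reverse=True)[:n]
    return o,k
E
python3 - <<'E'
from h import *; import pickle
d=pickle.load(open('im0.pkl','rb'));S,T=d['scene'],d['top']
f=.7
for n,im,b in[('top',T,(335,190,365,215)),('sc',S,(308,143,326,175))]:
    print('knob',n,blobs(im,(5,100,60),(20,255,255),b)[0])
print('coaster',blobs(T,(8,60,150),(25,190,255),(245,200,300,255))[0])
o,k=blobs(T,(15,30,120),(32,200,255),(145,112,245,212)); print('tray',o)
c=max(cv2.findContours(k,0,2)[0],key=cv2.contourArea); e=cv2.fitEllipse(cv2.convexHull(c)); print(e)
print('axis tray',plane(T,*e[0],28))
print('stud box',blobs(T,(0,0,0),(180,255,110),(188,205,206,224))[0])
print('lid',blobs(T,(3,100,100),(14,255,255),(195,160,232,190))[0], blobs(S,(3,100,100),(14,255,255),(220,235,250,265))[0])
def crop(im,x0,y0,w,h,s): return cv2.resize(im['pixels'][y0:y0+h,x0:x0+w,::-1],(w*s,h*s),interpolation=cv2.INTER_CUBIC)
# mosaic of crops: top cup/scene cup/ top carousel/ scene carousel
A=np.hstack([crop(T,310,150,80,60,5)[:300,:400],crop(S,265,140,80,60,5)]); B=np.hstack([crop(T,140,112,100,75+35,4)[:300,:400] if 0 else cv2.resize(T['pixels'][112:227,140:240,::-1],(400,300)),cv2.resize(S['pixels'][210:330,155:275,::-1],(400,300))])
cv2.imwrite('pics/crops.png',np.vstack([A,B]))
E
```

```text
knob top [(337, [356.9, 201.2], [345, 190, 20, 25])]
knob sc [(84, [317.1, 154.1], [314, 148, 7, 13])]
coaster [(1346, [273.5, 226.4], [253, 206, 42, 42])]
tray [(4833, [194.1, 165.4], [148, 118, 94, 92]), (85, [172.7, 113.7], [161, 112, 25, 5])]
((194.56678771972656, 163.7873992919922), (90.68380737304688, 92.88783264160156), 65.24760437011719)
axis tray [593.97756388 207.31693323  28.        ]
stud box [(71, [200.6, 217.2], [188, 209, 18, 15]), (21, [188.8, 213.4], [188, 210, 3, 9])]
lid [(289, [210.3, 174.3], [201, 165, 19, 19])] [(503, [233.7, 244.6], [220, 235, 30, 23]), (15, [248.0, 254.5], [246, 252, 4, 6])]
```

View pics/crops.png

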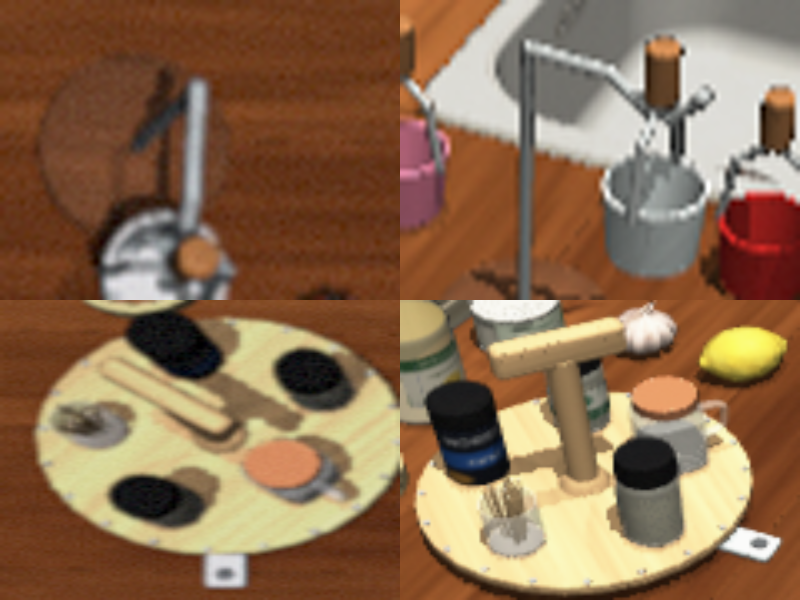

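Run:
```python
from h import *; import pickle
d=pickle.load(open('im0.pkl','rb'));S,T=d['scene'],d['top']
r=lambda p:np.round(p,1)
K,e=tri(T,(349.4,201.4),S,(318,149.3));print('knobtop',r(K),e, r(plane(T,349.4,201.4,222)))
P=plane(T,349.2,166.8,203);print('post top',r(P), 'foot', r(plane(T,310+132/5,150+147/5,14)))
A=plane(T,168,138.1,223);B=plane(T,198,160,223);print('bar',r(A),r(B),r((A+B)/2),np.linalg.norm(A-B))
L,e=tri(T,(210.3,174.3),S,(233.,243.5));print('lid',r(L),e, r(plane(T,210.3,174.3,118)))
st=plane(T,196.2,217.4,13); stS=plane(S,155+(757-400)/3.333,210+(543-300)/2.5,13);print('stud',r(st),r(stS))
C=plane(T,273.5,226.4,8);print('coaster',r(C), r(plane(S,.7*438.5,.7*363,8)))
h=plane(T,194.57,163.79,30);print('axis',r(h))
m=(A+B)/2
for ax in (h,m):
  pa=np.arctan2(*(st-ax)[1::-1]);ja=np.arctan2(*(L-ax)[1::-1]);ba=np.arctan2(*(B-A)[1::-1]);print('ptr',pa,np.linalg.norm((st-ax)[:2]),'jar',ja,np.linalg.norm((L-ax)[:2]),'bar',ba,'turn',ja-pa,ba-pa)
```

```text
knobtop [ 481.1 -167.8  219.9] 1.3347631863248366 [ 480.3 -167.7  222. ]
post top [ 560.8 -170.8  203. ] foot [ 559.7 -170.1   14. ]
bar [615.6 234.6 223. ] [567.6 167.2 223. ] [591.6 200.9 223. ] 82.70856947828622
lid [553.8 153.2 129.3] 6.63218085320959 [552.5 153.3 118. ]
stud [453.3 201.7  13. ] [456.1 207.9  13. ]
coaster [432.1  -3.1   8. ] [431.3   2.3   8. ]
axis [593.6 207.   30. ]
ptr -3.10401702841677 140.4385176568652 jar -2.2076682847234785 66.87757515884782 bar -2.1902607528339892 turn 0.8963487436932915 0.9137562755827808
ptr 3.135800679225573 138.3021041314317 jar -2.2401359983362936 60.81115505745001 bar -2.1902607528339892 turn -5.375936677561866 -5.3260614320595625
```

```bash
cat >> h.py <<'E'
from scipy.spatial.transform import Rotation as R
def goal(o,p,yaw):
    """shift (units) and turn (units) from state o to a down-pointing tool at p, tool x at yaw"""
    R0=R.from_rotvec(o['orientation']); G=R.from_euler('z',yaw)*R.from_rotvec([np.pi,0,0])
    return (R0.inv().apply(np.array(p)-o['ee_pos'])/300).round(3).tolist(), ((R0.inv()*G).as_rotvec()/1.5).round(3).tolist()
E
python3 - <<'E'
from h import *; from workcell import get_obs
o=get_obs(); print(goal(o,(376,-365,280),.2)); print(goal(o,(440,-165,300),0))
E
```

```text
([0.598, -0.441, -0.193], [-0.001, 0.0, 0.167])
([1.08, -0.948, -0.259], [-0.001, 0.0, 0.301])
```

step_arm(deltas=[[[0.1, -0.09, -0.1], [0, 0, 0.05], 1], [[0.2, -0.18, -0.2], [0, 0, 0.1], 1], [[0.32, -0.29, -0.25], [0, 0, 0.15], 1], [[0.44, -0.4, -0.26], [0, 0, 0.2], 1], [[0.56, -0.5, -0.26], [0, 0, 0.25], 1], [[0.68, -0.6, -0.26], [0, 0, 0.3], 1], [[0.8, -0.7, -0.26], [0, 0, 0.3], 1], [[0.9, -0.8, -0.26], [0, 0, 0.3], 1], [[1.0, -0.86, -0.26], [0, 0, 0.3], 1], [[1.0, -0.86, -0.26], [0, 0, 0.3], 1], [[1.0, -0.86, -0.26], [0, 0, 0.3], 1]])

```text
t: 1.02
ee_pos: [431.9, -194.2, 300.7]
orientation: [-3.14, -0.01, -0.001]
ft_force: [0.3, 0.9, -0.6]
width: 87.8
grasp_force: 0.0
```

Run:
```python
from h import *; from workcell import *
im=get_image("wrist"); o=get_obs(); print(o['t'],o['ee_pos'],o['orientation'],o['width']); print(np.round(im['T'],3).tolist(),im['fx'],im['cx'],im['cy'])
print(goal(o,(480.5,-168,260),0))
cv2.imwrite('pics/w1.png',im['pixels'][:,:,::-1])
import pickle;pickle.dump(im,open('w1.pkl','wb'))
```

```text
1.0667 [ 430.93701912 -196.57221571  300.55502914] [-3.14109654e+00 -1.03636517e-02  2.45974422e-04] 87.93389085596446
[[0.006, -0.964, -0.265, 504.362], [-1.0, -0.006, 0.0, -195.142], [-0.002, 0.265, -0.964, 462.075], [0.0, 0.0, 0.0, 1.0]] 325.19226210127806 274.54944457558065 209.89208452963715
([0.166, -0.094, 0.135], [-0.0, 0.0, 0.004])
```

View pics/w1.png

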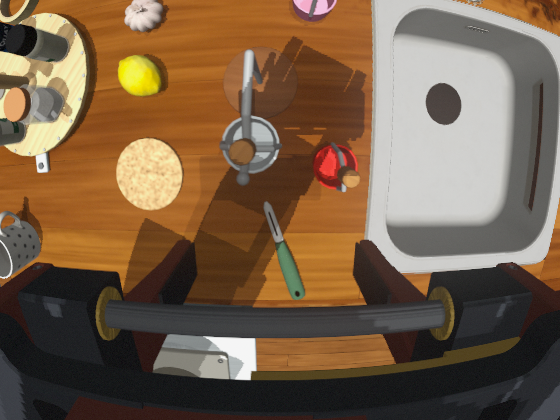

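The wrist view shows the silver cup with its knob at (242,150) on the arm, the hook's ball tip at (243,178), the red cup apart at (335,166), and the coaster at (149,173). That confirms the choice.

```bash
cat >> h.py <<'E'
def fplane(im,u,v,z):
    x,y=u-im['cx'],v-im['cy']; r=np.hypot(x,y); th=r/im['fx']
    d=np.array([x/r*np.sin(th),y/r*np.sin(th),np.cos(th)]); T=np.array(im['T']); d=T[:3,:3]@d; o=T[:3,3]
    return o+d*(z-o[2])/d[2]
E
python3 - <<'E'
from h import *; import pickle
im=pickle.load(open('w1.pkl','rb'))
b=blobs(im,(5,80,60),(20,200,255),(230,136,256,165)); print(b[0])
o=blobs(im,(8,60,150),(25,190,255),(110,130,190,215));print(o[0])
c=max(cv2.findContours(o[1],0,2)[0],key=cv2.contourArea);e=cv2.fitEllipse(cv2.convexHull(c));print(e,fplane(im,*e[0],8))
for n,u,v,z in[('knob',242,150,222),('post',250,55,200),('tip',243,178,199),('lemon',140,76,28),('ptr',42,163,13)]: print(n,fplane(im,u,v,z).round(1))
E
```

```text
[(553, [242.0, 151.2], [230, 138, 26, 27])]
[(4337, [150.2, 176.8], [110, 137, 80, 78]), (27, [184.6, 156.9], [180, 155, 10, 7])]
((150.99359130859375, 183.14083862304688), (82.24347686767578, 90.65326690673828), 169.95729064941406) [419.66495465 -10.44707642   8.        ]
knob [ 484.1 -170.7  222. ]
post [ 559.8 -174.8  200. ]
tip [ 459.  -168.9  199. ]
lemon [576.8  -6.8  28. ]
ptr [459.9 195.4  13. ]
```

step_arm(deltas=[[[0.08, -0.045, 0.0], [0, 0, 0.002], 1], [[0.17, -0.091, 0.03], [0, 0, 0.004], 1], [[0.17, -0.091, 0.1], [0, 0, 0.004], 1], [[0.17, -0.091, 0.18], [0, 0, 0.004], 1], [[0.17, -0.091, 0.26], [0, 0, 0.004], 1], [[0.17, -0.091, 0.32], [0, 0, 0.004], 1], [[0.17, -0.091, 0.355], [0, 0, 0.004], 1], [[0.17, -0.091, 0.355], [0, 0, 0.004], 1], [[0.17, -0.091, 0.355], [0, 0, 0.004], 1]])

```text
t: 1.82
ee_pos: [480.7, -173.0, 194.1]
orientation: [-3.141, 0.01, 0.001]
ft_force: [0.3, -0.6, 0.4]
width: 87.8
grasp_force: 0.0
```

Run:
```python
from h import *; from workcell import *
im=get_image("wrist"); s=get_image("scene"); o=get_obs(); print(o['ee_pos'],o['ft_force'])
a=cv2.resize(im['pixels'][100:300,150:380,::-1],(400,348)); b=cv2.resize(s['pixels'][100:240,240:400,::-1],(400,348))
cv2.imwrite('pics/w2.png',np.hstack([a,b]))
```

```text
[ 481.56325528 -173.01849321  195.28527641] [0.00673402 0.24826986 0.62507014]
```

View pics/w2.png

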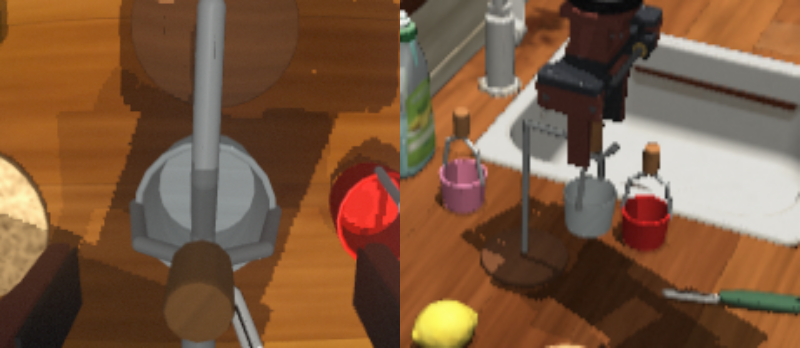

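The knob (crop 200,290) sits between the fingers (edges at 80 and 357), about 5 mm toward the left finger. I'll shift and close.

step_arm(deltas=[[[0, -0.014, 0], [0, 0, 0], 1], [[0, -0.014, 0], [0, 0, 0], 0.2], [[0, -0.014, 0], [0, 0, 0], -0.3], [[0, -0.014, 0], [0, 0, 0], -1], [[0, -0.014, 0], [0, 0, 0], -1], [[0, -0.014, 0], [0, 0, 0], -1], [[0, -0.014, 0], [0, 0, 0], -1], [[0, -0.014, 0], [0, 0, 0], -1], [[0, -0.014, 0], [0, 0, 0], -1], [[0, -0.014, 0], [0, 0, 0], -1]])

```text
t: 2.75
ee_pos: [480.9, -168.1, 194.1]
orientation: [-3.142, 0.008, 0.0]
ft_force: [-0.3, 0.9, -0.3]
width: 31.6
grasp_force: 0.0
```

step_arm(deltas=[[[0, 0, 0], [0, 0, 0], -1], [[0, 0, 0], [0, 0, 0], -1], [[0, 0, 0], [0, 0, 0], -1], [[0, 0, 0], [0, 0, 0], -1], [[0, 0, 0], [0, 0, 0], -1], [[0, 0, 0], [0, 0, 0], -1]])

```text
t: 3.25
ee_pos: [480.9, -168.0, 194.1]
orientation: [-3.142, 0.008, 0.0]
ft_force: [0.2, 0.1, 0.1]
width: 19.7
grasp_force: 30.0
```

step_arm(deltas=[[[0, 0, -0.01], [0, 0, 0], -1], [[0, 0, -0.03], [0, 0, 0], -1], [[0, 0, -0.055], [0, 0, 0], -1], [[0, 0, -0.08], [0, 0, 0], -1], [[0, 0, -0.1], [0, 0, 0], -1], [[0, 0, -0.115], [0, 0, 0], -1], [[0, 0, -0.115], [0, 0, 0], -1], [[0, 0, -0.115], [0, 0, 0], -1]])

```text
t: 3.92
ee_pos: [481.1, -168.1, 229.1]
orientation: [3.141, -0.008, 0.001]
ft_force: [-0.3, -0.2, -1.6]
width: 19.2
grasp_force: 30.0
```

step_arm(deltas=[[[-0.02, 0, 0], [0, 0, 0], -1], [[-0.05, -0.002, 0], [0, 0, 0], -1], [[-0.09, -0.004, 0], [0, 0, 0], -1], [[-0.14, -0.006, 0], [0, 0, 0], -1], [[-0.19, -0.008, 0], [0, 0, 0], -1], [[-0.23, -0.01, 0], [0, 0, 0], -1], [[-0.25, -0.01, 0], [0, 0, 0], -1], [[-0.26, -0.03, 0], [0, 0, 0], -1], [[-0.26, -0.06, 0], [0, 0, 0], -1], [[-0.26, -0.1, 0], [0, 0, 0], -1], [[-0.25, -0.15, 0], [0, 0, 0], -1], [[-0.24, -0.2, 0], [0, 0, 0], -1], [[-0.22, -0.26, 0], [0, 0, 0], -1], [[-0.2, -0.31, 0], [0, 0, 0], -1], [[-0.2, -0.35, 0], [0, 0, 0], -1], [[-0.2, -0.38, 0], [0, 0, 0], -1], [[-0.2, -0.4, 0], [0, 0, 0], -1], [[-0.2, -0.4, 0], [0, 0, 0], -1], [[-0.2, -0.4, 0], [0, 0, 0], -1]])

```text
t: 5.5
ee_pos: [421.6, -47.6, 228.7]
orientation: [3.141, -0.007, 0.0]
ft_force: [-0.4, 0.4, -1.8]
width: 19.9
grasp_force: 30.0
```

Run:
```python
from h import *; from workcell import *; import pickle
im=get_image("wrist"); s=get_image("scene"); o=get_obs(); print(o['t'],o['ee_pos'],o['orientation'],o['ft_force'],o['width'])
pickle.dump((im,s),open('w3.pkl','wb'))
a=cv2.resize(im['pixels'][:300,80:480,::-1],(400,300)); b=cv2.resize(s['pixels'][130:310,220:460,::-1],(400,300))
cv2.imwrite('pics/w3.png',np.hstack([a,b]))
```

```text
5.6 [421.61721796 -48.07851751 228.69768918] [ 3.14142182e+00 -8.60619125e-03  2.21999437e-04] [ 0.41386867  0.21408625 -2.0192162 ] 19.496108311662393
```

View pics/w3.png

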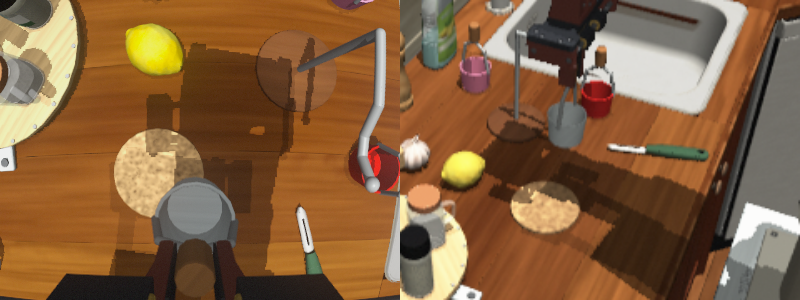

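The cup is off the hook and held upright. The coaster spans about 114 to 203 by 128 to 218 in the left crop, so its centre is near (238,173) in the wrist image.

Run:
```python
from h import *; from workcell import get_obs; import pickle
im,s=pickle.load(open('w3.pkl','rb'))
for p in[(238.5,173),(194,173),(283,173),(238.5,128),(238.5,218)]: print(fplane(im,*p,8).round(1))
print(plane(s,220+(545-400)*.6,130+207*.6,8).round(1))
im=pickle.load(open('w1.pkl','rb'));print(fplane(im,149.5,173.5,8).round(1))
o=get_obs()
print(goal(o,(431,-2,120),0))
```

```text
[434.7  -5.8   8. ]
[435.7  48.8   8. ]
[434.2 -58.7   8. ]
[488.2  -6.9   8. ]
[378.7  -4.    8. ]
[431.    2.5   8. ]
[434.3  -9.1   8. ]
([0.03, -0.154, 0.362], [0.0, -0.0, -0.004])
```

step_arm(deltas=[[[0.01, -0.03, 0], [0, 0, 0], -1], [[0.02, -0.08, 0.01], [0, 0, 0], -1], [[0.03, -0.12, 0.03], [0, 0, 0], -1], [[0.037, -0.147, 0.07], [0, 0, 0], -1], [[0.037, -0.147, 0.12], [0, 0, 0], -1], [[0.037, -0.147, 0.18], [0, 0, 0], -1], [[0.037, -0.147, 0.24], [0, 0, 0], -1], [[0.037, -0.147, 0.29], [0, 0, 0], -1], [[0.037, -0.147, 0.33], [0, 0, 0], -1], [[0.037, -0.147, 0.35], [0, 0, 0], -1], [[0.037, -0.147, 0.36], [0, 0, 0], -1], [[0.037, -0.147, 0.365], [0, 0, 0], -1], [[0.037, -0.147, 0.365], [0, 0, 0], -1], [[0.037, -0.147, 0.365], [0, 0, 0], -1]])

```text
t: 6.77
ee_pos: [433.4, -3.7, 119.7]
orientation: [3.142, -0.008, 0.002]
ft_force: [0.6, -0.4, -1.4]
width: 19.2
grasp_force: 30.0
```

Lower in small steps until contact.

step_arm(deltas=[[[0, 0, 0.005], [0, 0, 0], -1], [[0, 0, 0.009], [0, 0, 0], -1], [[0, 0, 0.009], [0, 0, 0], -1], [[0, 0, 0.009], [0, 0, 0], -1]])

```text
t: 7.1
ee_pos: [433.0, -3.7, 116.6]
orientation: [-3.142, 0.008, -0.0]
ft_force: [-0.5, 0.2, -2.1]
width: 19.1
grasp_force: 30.0
```

step_arm(deltas=[[[0, 0, 0.004], [0, 0, 0], -1], [[0, 0, 0.007], [0, 0, 0], -1], [[0, 0, 0.007], [0, 0, 0], -1], [[0, 0, 0.007], [0, 0, 0], -1]])

```text
t: 7.43
ee_pos: [433.8, -3.7, 115.9]
orientation: [-3.142, 0.008, -0.003]
ft_force: [-4.4, 0.5, 20.3]
width: 19.6
grasp_force: 30.0
```

Contact (20 N). I'll ease back slightly, then open.

step_arm(deltas=[[[0, 0, -0.003], [0, 0, 0], -1], [[0, 0, -0.005], [0, 0, 0], -1], [[0, 0, -0.005], [0, 0, 0], -0.4], [[0, 0, -0.005], [0, 0, 0], 0.2], [[0, 0, -0.005], [0, 0, 0], 0.5], [[0, 0, -0.005], [0, 0, 0], 0.5], [[0, 0, -0.005], [0, 0, 0], 0.5], [[0, 0, -0.005], [0, 0, 0], 0.5], [[0, 0, -0.005], [0, 0, 0], 0.5], [[0, 0, -0.005], [0, 0, 0], 0.5], [[0, 0, -0.005], [0, 0, 0], 0.5]])

```text
t: 8.35
ee_pos: [432.9, -3.7, 115.9]
orientation: [-3.142, 0.008, -0.0]
ft_force: [-0.5, -0.0, -0.6]
width: 65.6
grasp_force: 0.0
```

step_arm(deltas=[[[0, 0, -0.02], [0, 0, 0], 0.5], [[0, 0, -0.06], [0, 0, 0], 0.5], [[0, 0, -0.13], [0, 0, 0], 0.6], [[0, 0, -0.22], [0, 0, 0], 0.8], [[0, 0, -0.33], [0, 0, 0], 1], [[0, 0, -0.44], [0, 0, 0], 1], [[0, 0, -0.54], [0, 0, 0], 1], [[0, 0, -0.62], [0, 0, 0], 1], [[0, 0, -0.65], [0, 0, 0], 1], [[0, 0, -0.65], [0, 0, 0], 1], [[0, 0, -0.65], [0, 0, 0], 1]])

```text
t: 9.27
ee_pos: [432.5, -3.7, 310.3]
orientation: [-3.142, 0.008, 0.0]
ft_force: [-0.5, -0.4, -1.4]
width: 87.7
grasp_force: 0.0
```

Run:
```python
from h import *; from workcell import *
o=get_obs(); print(o['t'],o['ee_pos']); print(goal(o,(545,150,300),.95)); print(goal(o,(593,203,300),.95))
```

```text
9.2667 [432.48611114  -3.70309214 310.32843171]
([0.372, -0.514, 0.034], [-0.0, 0.0, -0.637])
([0.531, -0.692, 0.034], [-0.0, 0.0, -0.637])
```

step_arm(deltas=[[[0.04, -0.05, 0], [0, 0, -0.06], 1], [[0.1, -0.12, 0], [0, 0, -0.14], 1], [[0.16, -0.2, 0], [0, 0, -0.22], 1], [[0.22, -0.28, 0], [0, 0, -0.3], 1], [[0.28, -0.36, 0], [0, 0, -0.38], 1], [[0.34, -0.43, 0], [0, 0, -0.46], 1], [[0.39, -0.49, 0], [0, 0, -0.54], 1], [[0.415, -0.525, 0], [0, 0, -0.6], 1], [[0.415, -0.525, 0], [0, 0, -0.635], 1], [[0.415, -0.525, 0], [0, 0, -0.635], 1], [[0.415, -0.525, 0], [0, 0, -0.635], 1]])

```text
t: 10.18
ee_pos: [557.2, 152.9, 308.5]
orientation: [-2.796, -1.43, 0.006]
ft_force: [-1.4, 0.2, 0.2]
width: 87.8
grasp_force: 0.0
```

Run:
```python
from h import *; from workcell import *; import pickle
im=get_image("wrist"); s=get_image("scene"); o=get_obs(); print(o['t'],o['ee_pos'],o['orientation'],o['qpos'][5])
pickle.dump((im,s),open('w4.pkl','wb'))
a=im['pixels'][:300,80:480,::-1]; b=cv2.resize(s['pixels'][190:340,150:350,::-1],(400,300))
cv2.imwrite('pics/w4.png',np.hstack([a,b]))
```

```text
10.2833 [557.46569626 152.65455142 309.58178852] [-2.79673564 -1.43003432  0.00351036] 0.872211706210122
```

View pics/w4.png

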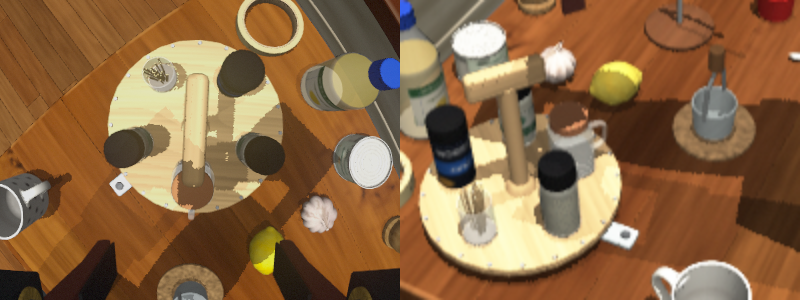

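The cup stands upright on the coaster (right crop 714,115). In the wrist view the bar runs from (280,77) to (273,185) in full-image pixels, the stud is at (200,185), and the handled jar is at (274,187).

Run:
```python
from h import *; from workcell import get_obs; import pickle
im,s=pickle.load(open('w4.pkl','rb'))
A=fplane(im,280,75,223);B=fplane(im,272.5,185,223);m=(A+B)/2
st=fplane(im,200,185,13); ax=fplane(im,275.5,127,30)
print('bar',A,B,m,np.linalg.norm(A-B),np.arctan2(*(A-B)[1::-1]))
print('stud',st,'tray',ax,np.linalg.norm(st-ax),'ptr',np.arctan2(*(st-ax)[1::-1]),np.arctan2(*(st-m)[1::-1]))
print('lid',fplane(im,273,190,118))
o=get_obs(); print(goal(o,(593,204,300),.955),goal(o,(593,204,192),.955))
```

```text
bar [623.77991144 237.61438313 223.        ] [569.86503146 172.57365554 223.        ] [596.82247145 205.09401934 223.        ] 84.48142120954337 0.878656270414008
stud [458.68911176 202.24481311  13.        ] tray [595.93586823 204.65877883  30.        ] 138.31666346599567 ptr -3.124005958584544 -3.1209690890179496
lid [554.0608312  151.36764565 118.        ]
([0.208, -0.004, 0.032], [-0.001, 0.001, -0.006]) ([0.209, -0.004, 0.392], [-0.001, 0.001, -0.006])
```

step_arm(deltas=[[[0.06, 0, 0], [0, 0, 0.01], 1], [[0.14, 0, 0.02], [0, 0, 0.02], 1], [[0.2, 0, 0.05], [0, 0, 0.03], 1], [[0.213, 0, 0.11], [0, 0, 0.03], 1], [[0.213, 0, 0.18], [0, 0, 0.03], 1], [[0.213, 0, 0.25], [0, 0, 0.03], 1], [[0.213, 0, 0.32], [0, 0, 0.03], 0.6], [[0.213, 0, 0.37], [0, 0, 0.03], 0.2], [[0.213, 0, 0.39], [0, 0, 0.03], 0], [[0.213, 0, 0.39], [0, 0, 0.03], -0.3], [[0.213, 0, 0.39], [0, 0, 0.03], -1], [[0.213, 0, 0.39], [0, 0, 0.03], -1], [[0.213, 0, 0.39], [0, 0, 0.03], -1], [[0.213, 0, 0.39], [0, 0, 0.03], -1], [[0.213, 0, 0.39], [0, 0, 0.03], -1], [[0.213, 0, 0.39], [0, 0, 0.03], -1]])

```text
t: 11.62
ee_pos: [595.7, 205.1, 194.4]
orientation: [2.827, 1.37, 0.001]
ft_force: [-0.6, -0.0, 0.6]
width: 24.7
grasp_force: 0.0
```

step_arm(deltas=[[[0, 0, 0], [0, 0, 0], -1], [[0, 0, 0], [0, 0, 0], -1], [[0, 0, 0], [0, 0, 0], -1], [[0, 0, 0], [0, 0, 0], -1], [[0, 0, 0], [0, 0, 0], -1]])

```text
t: 12.03
ee_pos: [595.1, 205.5, 194.2]
orientation: [-2.826, -1.369, 0.001]
ft_force: [-4.4, 3.3, 4.6]
width: 19.4
grasp_force: 30.0
```

Run:
```python
from workcell import *
o=get_obs(); print(o)
```

```text
{'t': 12.0333, 'qpos': array([3.13161196e-01, 4.61911576e-01, 1.64062366e+00, 9.91985929e-04,
       1.03950724e+00, 9.81162257e-01]), 'qvel': array([-9.69857033e-04,  5.06720033e-05,  3.59953292e-04, -1.29125609e-03,
       -1.14337292e-03, -8.56690135e-04]), 'joint_torque': array([-2.80270748e+00, -5.30625308e+01, -2.65834004e+01, -1.16925862e+00,
       -1.07332662e+00, -1.63481268e-02]), 'ee_pos': array([595.10325454, 205.49103147, 194.18493229]), 'orientation': array([-2.82645177e+00, -1.36932984e+00,  5.14596453e-04]), 'ft_force': array([-4.36831408,  3.25167839,  4.5916491 ]), 'moment': array([0.59877909, 0.80943621, 0.02475125]), 'grasp_force': 30.001356303691864, 'width': 19.354737632937816}
```

step_arm(deltas=[[[0, -0.002, 0], [0, 0, 0.01], -1], [[0, -0.002, 0], [0, 0, 0.03], -1], [[0, -0.002, 0], [0, 0, 0.06], -1], [[0, -0.002, 0], [0, 0, 0.1], -1], [[0, -0.002, 0], [0, 0, 0.14], -1], [[0, -0.002, 0], [0, 0, 0.18], -1], [[0, -0.002, 0], [0, 0, 0.22], -1], [[0, -0.002, 0], [0, 0, 0.26], -1], [[0, -0.002, 0], [0, 0, 0.3], -1], [[0, -0.002, 0], [0, 0, 0.34], -1], [[0, -0.002, 0], [0, 0, 0.38], -1], [[0, -0.002, 0], [0, 0, 0.42], -1], [[0, -0.002, 0], [0, 0, 0.46], -1], [[0, -0.002, 0], [0, 0, 0.5], -1], [[0, -0.002, 0], [0, 0, 0.54], -1], [[0, -0.002, 0], [0, 0, 0.565], -1], [[0, -0.002, 0], [0, 0, 0.58], -1], [[0, -0.002, 0], [0, 0, 0.587], -1], [[0, -0.002, 0], [0, 0, 0.587], -1], [[0, -0.002, 0], [0, 0, 0.587], -1]])

```text
t: 13.7
ee_pos: [594.5, 206.6, 194.2]
orientation: [-3.14, -0.033, 0.001]
ft_force: [-5.4, 6.1, 5.7]
width: 19.4
grasp_force: 30.0
```

Run:
```python
from h import *; from workcell import *; import pickle
d={n:get_image(n) for n in("wrist","scene","top")}; o=get_obs(); print(o['t'],o['ee_pos'],o['orientation'],o['ft_force'],o['moment'],o['qpos'][5],o['width'])
pickle.dump(d,open('w5.pkl','wb'))
c=lambda n,x,y,w,h:cv2.resize(d[n]['pixels'][y:y+h,x:x+w,::-1],(400,300),interpolation=cv2.INTER_CUBIC)
cv2.imwrite('pics/w5.png',np.vstack([np.hstack([c('scene',150,190,160,120),c('scene',210,225,80,60)]),np.hstack([c('top',140,130,120,90),c('wrist',80,0,400,300)])]))
```

```text
13.85 [594.58344401 206.61533345 194.20861914] [-3.13957342e+00 -3.33453673e-02  8.96886192e-04] [-5.85563668  5.83859292  4.75009956] [ 1.19276832  0.95093496 -0.00949859] 1.8630072785478886 19.373844006982026
```

View pics/w5.png

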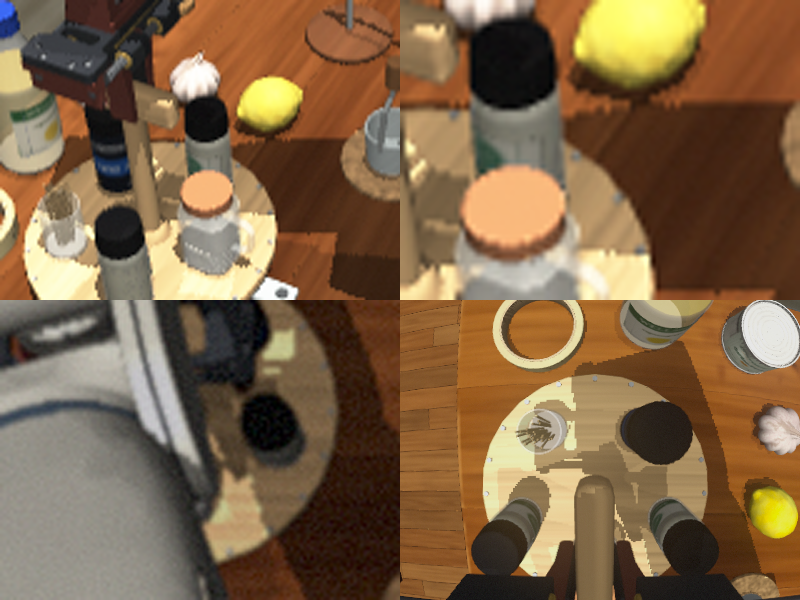

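The handled jar is now at the front, with its lid at (207,190) in the top-left crop and the tongue at (275,292). I'll refine the angle numerically from the scene images.

Run:
```python
from h import *; import pickle
S0=pickle.load(open('im0.pkl','rb'))['scene'];S1=pickle.load(open('w5.pkl','rb'))['scene'];S4=pickle.load(open('w4.pkl','rb'))[1]
def lid(im,box):
    o,k=blobs(im,(3,90,150),(16,190,255),box,amin=30);l=max(cv2.findContours(k,0,2)[0],key=cv2.contourArea)
    e=cv2.fitEllipse(cv2.convexHull(l));return e
e0=lid(S0,(220,236,250,264));e1=lid(S1,(218,254,248,280));print(e0,e1)
def stud(im,box):
    x0,y0,x1,y1=box;g=cv2.cvtColor(im['pixels'],cv2.COLOR_RGB2GRAY)[y0:y1,x0:x1]
    print(g)
    return
stud(S0,(250,298,272,316))
D=-.8805
for z in(112,118,124):
    a=plane(S0,*e0[0],z)[:2];b=plane(S1,*e1[0],z)[:2]
    Rm=np.array([[np.cos(D),-np.sin(D)],[np.sin(D),np.cos(D)]])
    c=np.linalg.solve(np.eye(2)-Rm,b-Rm@a);print(z,a,b,'c',c,np.linalg.norm(a-c),'ang',np.arctan2(*(b-c)[::-1]))
```

```text
((233.34994506835938, 245.42620849609375), (19.30411720275879, 20.80023765563965), 85.19312286376953) ((232.15609741210938, 265.81170654296875), (16.084613800048828, 20.88282585144043), 82.61181640625)
[[236 234 234 238 240 190 112  33  50  60  72  75  77  81  83  85  84  90
   93  84  82  84]
 [238 234 233 236 236 121  79  50  60  69  74  76  78  81  83  85  88  73
   87  81  84  86]
 [203 226 224 235 199 124  58  71  59  73  76  77  79  82  84  87  90  71
   82  81  84  87]
 [229 174 193 204 135 106 216 236 170 122  85  77  80  82  85  89  90  80
   81  84  85  87]
 [241 226 203 134 113 100 249 251 244 239 237 186  99  82  85  92  88  82
   84  85  88  90]
 [241 236 147 105 107 222 251 251 251 251 251 246 238 236 166  94  84  81
   84  86  89  91]
 [236 179  97  96 224 243 251 251 251 251 251 251 231 243 244 237 197 104
   93  88  91  90]
 [196 113 100 101 243 249 251 251 251 251 243 201 155 177 202 251 247 238
  236 101  91  88]
 [131 103 104 222 242 251 251 251 251 251 186 121 120 121 121 220 251 251
  251 116  91  87]
 [111 115 222 249 249 251 251 251 251 251 141 120 120 122 120
[... 471 characters left out ...]
19  88
   85  84  87  91]
 [ 60  72  78  76  79  81  76  71  69  83  85 120 176 206 221 142  76  87
   85  84  89  92]
 [ 63  78  76  78  81  81  81  84  78  83  73  75  99  99 116  78  81  86
   85  87  90  89]
 [ 72  77  78  80  82  79  82  85  86  88  89  84  86  81  82  79  86  84
   85  91  90  87]]
112 [562.98067378 144.73490297] [532.79845203 201.49937738] c [608.1380927  205.15186797] 75.42812568056166 ang -3.0931502526556325
118 [559.62515465 149.67678853] [529.67499139 206.00482463] c [604.43537706 209.62923275] 74.8481903531652 ang -3.0931502526556334
124 [556.26963553 154.6186741 ] [526.55153075 210.51027189] c [600.73266142 214.10659752] 74.26825502576861 ang -3.0931502526556334
```

Run:
```python
from h import *; import pickle
S0=pickle.load(open('im0.pkl','rb'))['scene'];S1=pickle.load(open('w5.pkl','rb'))['scene']
E=[]
for im,(u,v),box in((S0,(235,246),(222,238,248,262)),(S1,(232,266),(218,254,246,278))):
    h=cv2.cvtColor(im['pixels'],cv2.COLOR_RGB2HSV); ref=h[v-2:v+3,u-2:u+3].reshape(-1,3); print('ref',np.median(ref,0))
    m=np.median(ref,0); o,k=blobs(im,(m-[4,35,22]).clip(0),m+[4,35,25],box,amin=30); print(o)
    l=max(cv2.findContours(k,0,2)[0],key=cv2.contourArea);e=cv2.fitEllipse(cv2.convexHull(l));print(e);E.append(e[0])
st=plane(S0,262.3,306.9,13)[:2];print('stud',st)
D=-.8805;Rm=np.array([[np.cos(D),-np.sin(D)],[np.sin(D),np.cos(D)]])
for z in(114,118,122):
    a=plane(S0,*E[0],z)[:2];b=plane(S1,*E[1],z)[:2]
    c=np.linalg.solve(np.eye(2)-Rm,b-Rm@a);print(z,a,b,'c',c,np.linalg.norm(a-c),'jar-ang',np.arctan2(*(b-c)[::-1]),'ptr',np.arctan2(*(st-c)[::-1]),np.linalg.norm(st-c))
    print('  jar line from stud',np.arctan2(*(st-b)[::-1]))
```

```text
ref [ 12. 138. 236.]
[(210, [233.9, 247.1], [225, 241, 19, 14])]
((233.87063598632812, 247.03622436523438), (13.737485885620117, 18.869924545288086), 83.8182601928711)
ref [ 15. 127. 249.]
[(236, [232.2, 265.6], [223, 259, 20, 15])]
((232.13763427734375, 265.5594177246094), (14.727267265319824, 19.63239097595215), 82.55924224853516)
stud [456.11736424 206.92049806]
114 [558.08335221 150.41758244] [532.1805519  202.36436982] c [600.26709775 203.88362276] 68.10349370411022 jar-ang -3.1192827999367236 ptr 3.1205282641324823 144.1817196457755
  jar line from stud 3.0817648830864792
118 [555.86575838 153.69143542] [530.09606975 205.37127389] c [597.83272622 206.88271955] 67.75351723383635 jar-ang -3.1192827999367236 ptr 3.1413260733782304 141.71536701314395
  jar line from stud 3.1206542260090573
122 [553.64816455 156.96528839] [528.01158761 208.37817795] c [595.3983547  209.88181634] 67.40354076356277 jar-ang -3.1192827999367227 ptr -3.120334388780972 139.3124678837829
  jar line from stud -3.121320090301113
```

The measured jar angle is -3.119 rad against a pointer at about -3.127 rad, so they are in line within measuring accuracy. The bar is held at 30 N and the cup is still on the coaster, so I'm handing in.

```bash
python3 -c "
from workcell import *
print(close_job())"
```

```text
the job is handed in; nothing more can be done
None
```

The job is handed in: the cup stands upright and released on the coaster, and the handled jar is in line with the pointer to about 0.01 rad by my measurement, with the gripper still holding the bar.

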